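# Uncover and dress the bench earth bar

## Robot

A 6-joint arm with a two-finger parallel gripper is mounted at the origin on the work surface. World frame = base frame: x ahead of the robot, y to its left, z up, the work surface at z = 0. Lengths are in m, angles in rad, forces in N, time in s.
With the tool pointing down it reaches from about 0.3 to 0.825 m from the base axis. Payload 5.4 kg.
Tool frame: the origin (TCP) lies at the centre of the arm's flange, where the gripper is bolted on; the fingertips stand 190 mm ahead of it and the grasp point (between the pads) lies 171 mm ahead of it; z points along the fingers, y is the direction in which the jaws open and shut (so a half turn about z gives the same grasp; the last joint's range is limited). The gripper opens to 92 mm and grips with 3 to 60 N. Pads are 20 mm wide; open, the fingers measure 128 mm over their backs; the gripper's body (75 mm by 189 mm) begins 69 mm behind the grasp point.
Start: joints at [1.076, 0.158, 1.597, -0, 1.386, -0.21], TCP at [0.162, 0.552, 0.405] pointing down, gripper open.
Joint ranges: [-2.91, 2.91], [-0.94, 2.29], [0.18, 2.7], [-1.29, 4.43], [0.17, 2.64], [-3, 3]. Speed limits (rad/s): [2.57, 2.57, 3.14, 3.14, 3.14, 3.14].

## Interface

Orientations are given as a 3x3 rotation matrix whose columns are the frame's x, y, z axes.
In Python, from workcell import ctrl gives the robot as it stands. The module is installed in compiled form; this text tells all that it offers.
- The arm moves only by the shell command python3 -m crank 'ROWS' [FORCE]. ROWS is JSON, a list of rows, each a list of 7 numbers: the shift along the tool's x, y, z scaled (see below), then the turn, a rotation vector about the tool's x, y, z scaled (see below), then the finger opening in mm, from 0 to 91.9. A call has 1 to 5 rows; each row is the pose to reach, as a shift and turn from the pose measured when the call began, along the tool's axes at that moment; what a row does not reach only later rows make up. The controller multiplies each number of a shift by 30 cm and each number of a turn by 90 degrees. A row lasts 1/10 s, in which the tool goes at most 50 mm and 8.59 degrees, less where a joint would pass 70% of its speed; a pose out of reach is approached as far as the arm can. A call with a number of a shift or a turn outside -1 to 1 is refused whole. A call with a gripper value outside its range is refused whole. The fingers move at their own pace and stop on an object; FORCE is the grip in N (left out, the last holds). Time passes only in rows, so rows that repeat a pose let the fingers close. It gives the time, the measured TCP pose, the force and the opening at its end, in the units of the state.
- ctrl.get_state(): the state, without advancing time (a new reading comes with each control period).
- ctrl.get_image(name): name is "side" or "top"; returns a dict with "pixels" (420x560x3 uint8, red, green, blue), "fx", "fy", "cx", "cy" (pixels), "R" (3x3) and "t" (3): a world point X has camera coordinates R X + t. Camera axes: x right, y down, z forward; pixel columns grow to the right and rows downward; lengths in m; the calibration is good to about 2 mm. A picture is of the moment at which its call begins. There is no depth.
- ctrl.hand_in(): hands the job in, once; it reports no verdict.
The state is a dict: "time_s": time; "joint_positions": joint angles; "qd": joint speeds; "tau": joint torques, N m; "ee_pos": TCP position; "tool_rot": TCP orientation; "ft_force": force on the tool from outside, world axes, zero at the start; "ft_torque": the same for the moment, N m; "gripper_width": finger opening in m.
Only numpy, scipy, OpenCV 4.12 (cv2) and the standard library are available. Lean on these libraries where they do the work, as an engineer would, in place of code of your own. Each camera call takes 0.05 s, during which the arm holds its last target. There are 200 camera calls.

## Task

Clear the steel offcuts off the grey plastic cover of the bench's earth bar and off the plywood board into the steel tray. Then squeeze the cover's snap tab inward and, keeping it squeezed, lift the cover off and stand it right way up on the plywood board. Then rub the bare copper bar with the rubbing block in one steady stroke from the end next to the steel stud to the other end and back again, the block lying lengthwise along the bar and pressed so that the bar stays sunk about half way into its rubber mounts; finally put the block back upright on its rubber mat and leave the grinder and the brake ring alone.

Things in the scene. Friction and masses are not known exactly. Their poses are not given: they have to be found in the camera images.
- base: Grey steel base plate 250 x 110 x 8 mm, fixed to the bench. Origin: centre of its underside, on the bench top; x along its length, z up. The copper bar lies along x over its middle. A steel stud (22 mm across, top 24 mm above the bench) stands at the -x end, at x = -116 mm. Low ribs up to 16 mm above the bench keep the seated cover from shifting more than about 2 mm.
- catch (a point): Top middle of the fixed steel catch on the base plate, at x = 0, y = 48 mm of the base, 24 mm above the bench. The catch is 50 mm long (x); its lip spans y = 41.5 to 55 mm and 18 to 24 mm above the bench. The hook of the seated cover's tab is held under the lip.
- bar (a joint): The copper bar's vertical sink into its rubber mounts, m: 0 at rest, 0.008 fully down. It sinks as a whole and stays level; it gives way at about 2 N and then takes about 1.5 N more per mm (about 8 N half way); it springs back. Right pressure for rubbing: sunk 3 to 7 mm.
- bar_top (a point): Middle of the copper bar's top face, 34 mm above the bench when not pressed. The bar is 170 mm long (base's x, from -85 to +85 mm), 32 mm wide (base's y), 10 mm thick. It is hidden under the cover at first.
- cover: Grey plastic cover, an upside-down trough 200 (x) x 52 (y) x 52 mm high, walls 4 mm, 220 g. Origin: centre of its lower rim; z up. Seated, it has the base's axes and centre, rim 8 mm and top 60 mm above the bench. Its sprung tab stands outside the +y wall at x = 0. To take it off, pinch tab and plain -y wall together (64 mm wide, 55 mm with tab fully in) and lift straight up.
- tab_face (a point): On the cover: middle of the pressing area of the tab's outer face when unpressed (y = +38 mm, 36 mm above the cover's rim). The tab is an upright black plate 44 mm long (cover's x), from 2 to 47 mm above the rim, with a hook at its foot reaching out to y = 47 mm. Press it towards -y of the cover.
- tab (a joint): How far the tab is pressed inward, m: 0 at rest, 0.009 fully in; the hook is free of the catch from about 0.006 to 0.0075 on. It takes 4 N to start and 10 N to hold fully in, and springs back when let go.
- offcut_flat: Offcut of dark flat steel bar, 28 (x) x 100 (y) x 16 mm high, 250 g. Origin: centre of its underside. This, the tube and the tee lie across the cover at first; of the four offcuts two to four are present.
- offcut_tube: Offcut of bright square steel tube, 26 (x) x 90 (y) x 26 mm high, 150 g. Origin: centre of its underside.
- offcut_tee: Offcut of dark steel tee section lying on its flange: flange 32 (x) x 95 (y) x 6 mm, upright web 10 mm thick in x along its middle, 95 mm long, up to 32 mm high, 220 g. Origin: centre of its underside.
- offcut_bar: Offcut of dark square steel bar, 22 (x) x 110 (y) x 22 mm high, 380 g. Origin: centre of its underside. Lies on the board at first, if present.
- tray: Open bright-steel tray fixed to the bench, 170 (x) x 270 (y) x 35 mm high, walls and floor 4 mm. Origin: centre of its underside. Offcuts go in here, in any order.
- board: Plywood board fixed to the bench, 180 (x) x 280 (y) x 12 mm thick. Origin: centre of its underside. The removed cover stands here. Tray and board may swap sides.
- mat: Thin black rubber mat fixed to the bench, 120 (x) x 190 (y) x 3 mm. Origin: centre of its underside.
- block: Rubbing block, 250 g: a flat stone and metal sole 36 (x) x 80 (y) x 18 mm high, with an upright wooden grip 20 mm wide (x), 70 mm long (y), from 18 to 52 mm high. Origin: centre of the sole's underside, z up. Pinch the grip across x. Starts on the mat.
- grinder: Bystander: black angle grinder, about 280 mm long, 62 mm thick, its 110 mm disc standing 111 mm high at the far end, lying on the bench; origin: under its body, 50 mm from the rear end, x towards the disc. Leave alone.
- brake_ring: Bystander: flat steel brake ring, 120 mm across, 12 mm high; origin: underside centre. Leave alone.

How it is judged:
On the way, in this order (a step that is already met when the one before it is completed fails the run):
1. all offcuts lie in the tray (x of offcut_flat in the frame of tray between -0.085 and 0.085 m and y of offcut_flat in the frame of tray between -0.135 and 0.135 m and z of each of offcut_flat, offcut_tube, offcut_tee, offcut_bar in the frame of tray below 0.035 m and linear speed of each of offcut_flat, offcut_tube, offcut_tee, offcut_bar below 0.05 m/s and x of offcut_tube in the frame of tray between -0.085 and 0.085 m and y of offcut_tube in the frame of tray between -0.135 and 0.135 m and x of offcut_tee in the frame of tray between -0.085 and 0.085 m and y of offcut_tee in the frame of tray between -0.135 and 0.135 m and x of offcut_bar in the frame of tray between -0.085 and 0.085 m and y of offcut_bar in the frame of tray between -0.135 and 0.135 m and z of cover in the frame of base below 0.013 m), for 0.2 s.
2. the tab is pressed in while the cover still sits on the base (value of joint tab above 0.006 m and z of cover in the frame of base below 0.013 m), for 0.05 s.
3. the cover is lifted clear of the base (z of cover in the frame of base above 0.04 m), for 0.1 s.
4. the cover stands right way up on the board, let go (x of cover in the frame of board between -0.06 and 0.06 m and y of cover in the frame of board between -0.07 and 0.07 m and z of cover in the frame of board below 0.018 m and angle between cover's own z axis and vertical below 0.12 rad and linear speed of cover below 0.03 m/s and contact force between the fingers and cover below 0.1 N), for 0.2 s.
5. the block presses the bar at the stud end (value of joint bar between 0.003 and 0.0075 m and contact force between block and bar between 4 and 25 N and angle between the y axis of block and the x axis of base, either way round below 0.25 rad and y of block in the frame of base between -0.015 and 0.015 m and x of block in the frame of base below -0.035 m), for 0.1 s.
6. the pass goes on through the first half (value of joint bar between 0.003 and 0.0075 m and contact force between block and bar between 4 and 25 N and angle between the y axis of block and the x axis of base, either way round below 0.25 rad and y of block in the frame of base between -0.015 and 0.015 m and x of block in the frame of base between -0.032 and -0.008 m), for 0.1 s.
7. the pass goes on through the second half (value of joint bar between 0.003 and 0.0075 m and contact force between block and bar between 4 and 25 N and angle between the y axis of block and the x axis of base, either way round below 0.25 rad and y of block in the frame of base between -0.015 and 0.015 m and x of block in the frame of base between 0.008 and 0.032 m), for 0.1 s.
8. the block, still pressing, reaches the far end (value of joint bar between 0.003 and 0.0075 m and contact force between block and bar between 4 and 25 N and angle between the y axis of block and the x axis of base, either way round below 0.25 rad and y of block in the frame of base between -0.015 and 0.015 m and x of block in the frame of base above 0.035 m), for 0.1 s.
9. on the way back it presses at the middle (value of joint bar between 0.003 and 0.0075 m and contact force between block and bar between 4 and 25 N and angle between the y axis of block and the x axis of base, either way round below 0.25 rad and y of block in the frame of base between -0.015 and 0.015 m and x of block in the frame of base between -0.015 and 0.015 m), for 0.1 s.
10. still pressing, it is back at the stud end (all of step 5), for 0.1 s.
At the end, for the whole second after the job is handed in: Offcuts at rest in the tray; cover upright (within 7 deg) on the board, centres within 60 mm (x), 70 mm (y); block upright on the mat, its centre over it; bar free. Stroke made from the stud end and back, block lengthwise, within 15 mm of the middle line, bar sunk 3 to 7.5 mm (x of offcut_flat in the frame of tray between -0.085 and 0.085 m and y of offcut_flat in the frame of tray between -0.135 and 0.135 m and z of each of offcut_flat, offcut_tube, offcut_tee, offcut_bar in the frame of tray below 0.035 m and linear speed of each of offcut_flat, offcut_tube, offcut_tee, offcut_bar below 0.05 m/s and x of offcut_tube in the frame of tray between -0.085 and 0.085 m and y of offcut_tube in the frame of tray between -0.135 and 0.135 m and x of offcut_tee in the frame of tray between -0.085 and 0.085 m and y of offcut_tee in the frame of tray between -0.135 and 0.135 m and x of offcut_bar in the frame of tray between -0.085 and 0.085 m and y of offcut_bar in the frame of tray between -0.135 and 0.135 m and x of cover in the frame of board between -0.06 and 0.06 m and y of cover in the frame of board between -0.07 and 0.07 m and z of cover in the frame of board below 0.018 m and angle between each of cover, block's own z axis and vertical below 0.12 rad and linear speed of each of cover, block below 0.03 m/s and x of block in the frame of mat between -0.06 and 0.06 m and y of block in the frame of mat between -0.095 and 0.095 m and z of block in the frame of mat below 0.01 m and value of joint bar below 0.001 m); the robot touches nothing.
It fails at once if grinder pushed away (distance of grinder from where it was at the start of the episode above 0.03 m).
It fails at once if brake ring pushed away (distance of brake_ring from where it was at the start of the episode above 0.03 m).
Of offcut_flat, offcut_tube, offcut_tee, offcut_bar only 2 to 4 are there at a start; the rules pass over those that are not, and their reading is None.
At some moment in a run one of block may be knocked a few centimetres aside while the robot is not near it.
Once in a run the grip may slacken for a moment while it holds something.
It also fails if it takes over 210 s, if anything falls off the work surface, if the arm or the gripper's body presses on something with over 40 N, if the wrist force passes 120 N, or if a joint passes its speed limit or range.

## Working session

There is one attempt and no reset: what is moved stays moved. The work goes in short steps, Python scripts to look and compute and a shell command to move; the robot and the scene stay as the last step left them, time stands still between calls to the robot, and variables do not carry over. Pictures are saved under pics/ and viewed, about 12 in all and at most 16, crops included, and the job is handed in when it is done.

```bash
mkdir -p pics; cat > h.py <<'E'
import numpy as np, cv2
from scipy.spatial.transform import Rotation as Ro
from workcell import ctrl
def snap(n,f=None):
    d=ctrl.get_image(n)
    if f: cv2.imwrite('pics/'+f,np.ascontiguousarray(np.array(d['pixels'])[:,:,::-1]))
    return d
def ray(d,u,v,z):
    R=np.array(d['R']);t=np.array(d['t']);c=-R.T@t
    r=R.T@np.array([(u-d['cx'])/d['fx'],(v-d['cy'])/d['fy'],1]);return (c+r*(z-c[2])/r[2])
def proj(d,X):
    p=np.array(d['R'])@np.array(X)+np.array(d['t']);return [d['fx']*p[0]/p[2]+d['cx'],d['fy']*p[1]/p[2]+d['cy']]
def go(g,yaw=None):
    """grasp-point target g (world), jaw direction yaw (tool y in world, rad): print row numbers, tool pointing down"""
    s=ctrl.get_state();R=np.array(s['tool_rot']);p=np.array(s['ee_pos'])
    best=None
    for k in ((0,1) if yaw is not None else (0,)):
        if yaw is None: a=np.arctan2(R[1,1],R[0,1])
        else: a=yaw+k*np.pi
        y=np.array([np.cos(a),np.sin(a),0]);z=np.array([0,0,-1.]);x=np.cross(y,z)
        w=Ro.from_matrix(R.T@np.c_[x,y,z]).as_rotvec()
        if best is None or np.linalg.norm(w)<np.linalg.norm(best): best=w
    tgt=np.array(g)+[0,0,.171]
    d=R.T@(tgt-p)
    print('rows shift',np.round(d/.3,4),'turn',np.round(best/(np.pi/2),4),'deg',np.round(np.degrees(best),1),'dist mm',round(np.linalg.norm(d)*1000))
def st():
    s=ctrl.get_state();R=np.array(s['tool_rot']);p=np.array(s['ee_pos'])
    print('t',round(s['time_s'],2),'grasp',np.round(p+.171*R[:,2],4),'jawyaw',round(np.degrees(np.arctan2(R[1,1],R[0,1])),2),'zdown',np.round(R[:,2],3),'F',np.round(s['ft_force'],1),'w',round(s['gripper_width']*1000,1),'q',np.round(s['joint_positions'],2))
E
python3 - <<'E'
from h import *
for n in('top','side'):
    d=snap(n,n+'0.png');print(n,d['fx'],d['cx'],d['cy'],np.round(d['R'],4).tolist(),np.round(d['t'],4))
st()
E
```

```text
top 473.58266859764075 272.03033661273514 214.3386750816429 [[0.0259, -0.9995, -0.0185], [-0.997, -0.0244, -0.0736], [0.0731, 0.0203, -0.9971]] [0.0375 0.5576 1.123 ]
side 473.64795765602025 282.98232376798694 208.46020208832098 [[0.9271, -0.3742, 0.0208], [-0.2128, -0.5713, -0.7927], [0.3085, 0.7305, -0.6093]] [-0.4851  0.2077  1.03  ]
t 0.1 grasp [0.1613 0.5513 0.2328] jawyaw 73.68 zdown [-0.001 -0.002 -1.   ] F [ 0.1  0.7 -0.4] w 91.8 q [ 1.08  0.16  1.6  -0.    1.39 -0.21]
```

View pics/top0.png

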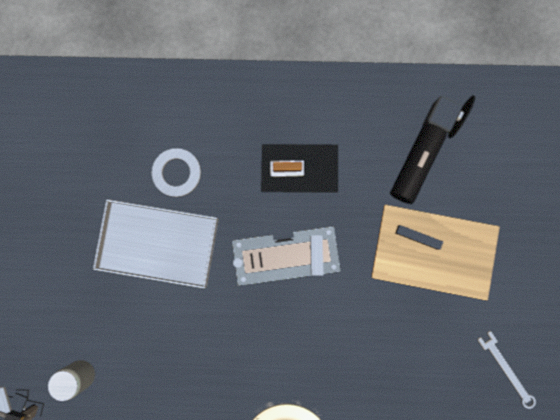

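View pics/side0.png

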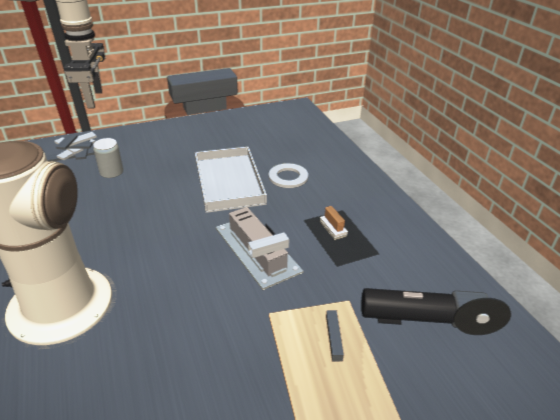

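The top view shows the tray at (157,244) on the left and the board at (436,252) with the dark bar offcut at (419,237). The base is at (286,256) with its stud at (238,263) and the tab at (283,239), and the tube lies across the cover at (318,255). The mat and block are at (287,168), the ring at (176,172) and the grinder at (425,155). I'll zoom in to confirm the details.

```bash
python3 - <<'E'
from h import *
a=cv2.imread('pics/top0.png');b=cv2.imread('pics/side0.png')
A=cv2.resize(a[215:300,220:350],(780,510),interpolation=cv2.INTER_CUBIC)
cv2.imwrite('pics/c1.png',A)
B1=cv2.resize(b[195:295,205:315],(400,364),interpolation=cv2.INTER_CUBIC);B2=cv2.resize(a[140:240,255:365],(400,364),interpolation=cv2.INTER_CUBIC)
cv2.imwrite('pics/c2.png',np.hstack([B1,B2]))
E
```

```text
(no output)
```

View pics/c1.png

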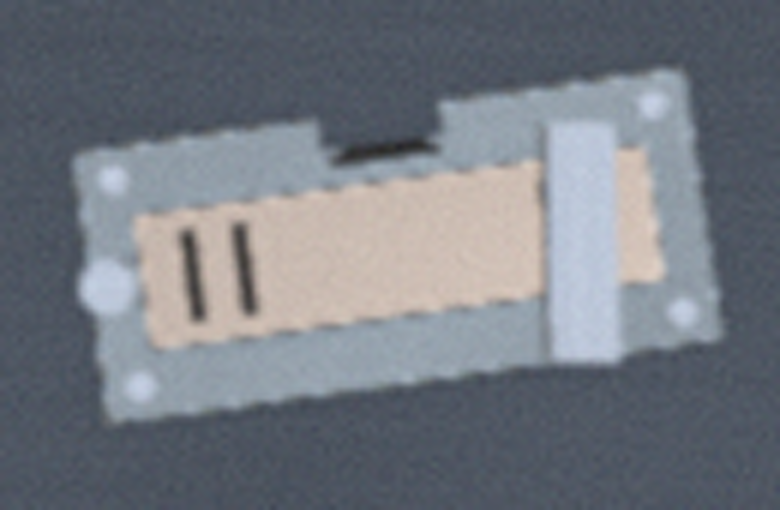

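View pics/c2.png

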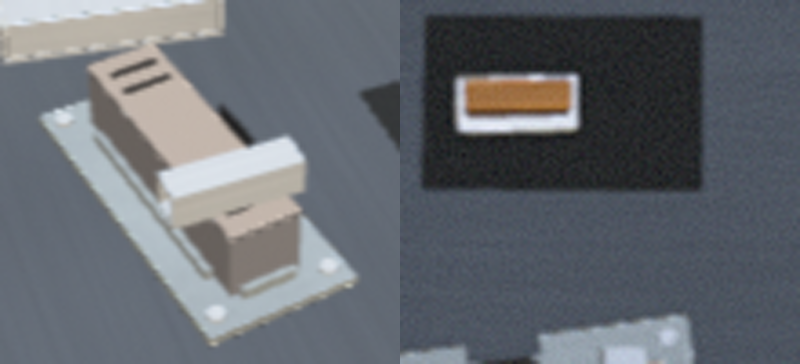

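Only the tube (on the cover) and the bar (on the board) are present, and the stud is on the left, so base x points right in the image. Next I'll measure.

```bash
cat >> h.py <<'E'
def rect(name,d,pts,z):
    P=np.array([ray(d,u,v,z)[:2] for u,v in pts])*1000
    (c,(w,h),a)=cv2.minAreaRect(P.astype(np.float32))
    b=cv2.boxPoints(cv2.minAreaRect(P.astype(np.float32)))
    e=b[1]-b[0];f=b[2]-b[1];L=e if np.linalg.norm(e)>np.linalg.norm(f) else f
    if L[0]<0: L=-L
    print(name,'c',np.round(P.mean(0) if len(P)==4 else c,1),'box',np.round(sorted((w,h)),1),'long axis deg',round(np.degrees(np.arctan2(L[1],L[0])),1))
    return P
def blob(m,near):
    n,l,s,c=cv2.connectedComponentsWithStats(m.astype(np.uint8))
    k=min([i for i in range(1,n) if s[i,4]>25],key=lambda i:np.hypot(*(c[i]-near)))
    cn,_=cv2.findContours((l==k).astype(np.uint8),cv2.RETR_EXTERNAL,cv2.CHAIN_APPROX_NONE)
    return cn[0][:,0].astype(float)
E
python3 - <<'E'
from h import *
d=snap('top');a=np.array(d['pixels']).astype(int);r,g,b=a[...,0],a[...,1],a[...,2];s=a.sum(2)
f=lambda P:[(x/6+220-.42,y/6+215-.42) for x,y in P]
rect('base',d,f([(76,153),(685,70),(722,340),(106,422)]),.008)
rect('cover',d,f([(135,215),(648,150),(665,280),(152,347)]),.060)
rect('tube',d,f([(545,122),(614,122),(622,360),(548,362)]),.086)
print('stud',ray(d,*f([(106,286)])[0],.024), 'tab',ray(d,*f([(385,150)])[0],.055))
wood=(r>b+25)&(r>90)
rect('board',d,blob((r>b+25)&(r>130),(436,252)),.012)
rect('grip',d,blob((r>b+50)&(r>90)&(g<140),(287,168)),.052)
rect('sole',d,blob(((s>480)|((r>b+50)&(r>90))),(287,168)),.018)
m=np.zeros_like(r,bool);m[222:252,392:446]=True
rect('bar',d,blob(m&(s<240),(419,237)),.022)
m[:]=0;m[140:195,258:342]=True
rect('mat',d,blob(m&(s<115),(320,170)),.003)
m[:]=0;m[195:292,90:222]=True
rect('tray',d,blob(m&(s>330),(157,244)),.035)
d=snap('side');
for n,p in dict(t1=(161,175),t2=(290,137),t3=(306,160),t4=(170,200)).items(): print(n,ray(d,p[0]/3.636+205-.4,p[1]/3.64+195-.4,.086))
E
```

```text
base c [458.1  16. ] box [109.6 251. ] long axis deg -80.9
cover c [458.   15.4] box [ 51.2 199.9] long axis deg -81.3
tube c [462.6 -52.9] box [27.7 90.1] long axis deg 1.9
stud [0.43926615 0.13175511 0.024     ] tab [0.49565108 0.02197364 0.055     ]
board c [ 477.  -343.2] box [181.2 280.7] long axis deg 80.5
grip c [669.7  18.5] box [19.1 66.3] long axis deg -88.7
sole c [670.9  18.1] box [34.5 78.1] long axis deg -88.7Traceback (most recent call last):
  File "<stdin>", line 13, in <module>
  File "h.py", line 39, in blob
    k=min([i for i in range(1,n) if s[i,4]>25],key=lambda i:np.hypot(*(c[i]-near)))
ValueError: min() iterable argument is empty
```

```bash
python3 - <<'E'
from h import *
d=snap('top');a=np.array(d['pixels']).astype(int);r,g,b=a[...,0],a[...,1],a[...,2];s=a.sum(2)
m=np.zeros_like(r,bool);m[222:252,392:446]=True
rect('bar',d,blob(m&(r-b<20)&(s<330),(419,237)),.022)
m[:]=0;m[140:195,258:342]=True
print(a[180,320],a[180,250])
rect('mat',d,blob(m&(s<130),(320,170)),.003)
m[:]=0;m[195:292,90:222]=True
print(a[244,157],a[300,157])
P=blob(m&(s>330),(157,244));rect('tray',d,P,.035)
st(); go((.4626,-.0529,.15),np.radians(-88));
E
```

```text
bar c [ 511.  -300.9] box [ 21.6 111.1] long axis deg 70.2
[38 39 38] [78 85 97]
mat c [674.3 -11.9] box [114.8 187.5] long axis deg -88.8
[190 202 219] [76 84 96]
tray c [479.6 328.9] box [173.7 275.1] long axis deg 82.0
t 0.2 grasp [0.1614 0.5515 0.2331] jawyaw 73.69 zdown [-0.001 -0.001 -1.   ] F [ 0.5 -0.4 -0.6] w 91.7 q [ 1.08  0.16  1.6  -0.    1.39 -0.21]
rows shift [-1.5295 -1.6518  0.2785] turn [-0.0007 -0.0003 -0.2035] deg [ -0.1  -0.  -18.3] dist mm 681
```

```bash
R='' ; python3 -m crank '[[-0.51,-0.55,0,0,0,0,70],[-0.51,-0.55,0,0,0,0,70],[-0.51,-0.55,0,0,0,0,70],[-0.51,-0.55,0,0,0,0,70],[-0.51,-0.55,0,0,0,0,70]]' 20; python3 -m crank '[[-0.51,-0.55,0,0,0,0,70],[-0.51,-0.55,0,0,0,0,70],[-0.51,-0.55,0,0,0,0,70],[-0.51,-0.55,0,0,0,0,70],[-0.51,-0.55,0,0,0,0,70]]'; python3 - <<'E'
from h import *
st(); go((.4626,-.0529,.15),np.radians(92));
E
```

```text
time_s: 0.7
ee_pos: [0.2628, 0.3478, 0.404]
tool_rot: [[-0.959, 0.283, -0.0], [0.283, 0.959, -0.002], [-0.0, -0.002, -1.0]]
ft_force: [0.2, 0.2, -0.4]
gripper_width: 0.0697
time_s: 1.2
ee_pos: [0.3636, 0.1435, 0.4045]
tool_rot: [[-0.958, 0.286, 0.001], [0.286, 0.958, -0.003], [-0.001, -0.002, -1.0]]
ft_force: [0.2, 0.1, -0.6]
gripper_width: 0.0704
t 1.2 grasp [0.3637 0.1431 0.2335] jawyaw 73.4 zdown [ 0.001 -0.003 -1.   ] F [ 0.2  0.1 -0.6] w 70.4 q [ 0.07 -0.36  2.07 -0.    1.42 -1.22]
rows shift [-0.503  -0.5326  0.2801] turn [-0.0015  0.0006 -0.2067] deg [ -0.1   0.1 -18.6] dist mm 235
```

```bash
python3 -m crank '[[-0.5,-0.53,0.2,0,0,-0.205,70],[-0.5,-0.53,0.2,0,0,-0.205,70],[-0.5,-0.53,0.2,0,0,-0.205,70],[-0.5,-0.53,0.2,0,0,-0.205,70],[-0.5,-0.53,0.28,0,0,-0.205,70]]'; python3 -m crank '[[0,0,0,0,0,0,70],[0,0,0,0,0,0,70]]';python3 - <<'E'
from h import *
st(); go((.4626,-.0529,.082),np.radians(92));
d=snap('top');d2=snap('side')
A=cv2.resize(np.array(d['pixels'])[190:310,220:380,::-1],(400,300));B=cv2.resize(np.array(d2['pixels'])[180:300,190:350,::-1],(400,300))
cv2.imwrite('pics/c3.png',np.hstack([A,B]))
E
```

```text
time_s: 1.7
ee_pos: [0.4614, -0.0502, 0.3269]
tool_rot: [[-0.999, -0.031, 0.007], [-0.031, 1.0, -0.005], [-0.007, -0.005, -1.0]]
ft_force: [1.1, 0.8, 0.9]
gripper_width: 0.0701
time_s: 1.9
ee_pos: [0.4614, -0.0507, 0.3264]
tool_rot: [[-1.0, -0.029, 0.005], [-0.029, 1.0, -0.004], [-0.005, -0.004, -1.0]]
ft_force: [-0.8, 0.5, 0.2]
gripper_width: 0.0701
t 1.9 grasp [ 0.4622 -0.0514  0.1554] jawyaw 91.67 zdown [ 0.005 -0.004 -1.   ] F [-0.8  0.5  0.2] w 70.1 q [-0.37 -0.06  1.98 -0.    1.21 -1.97]
rows shift [-0.0027 -0.0064  0.2446] turn [-0.0027  0.003  -0.0037] deg [-0.2  0.3 -0.3] dist mm 73
```

View pics/c3.png

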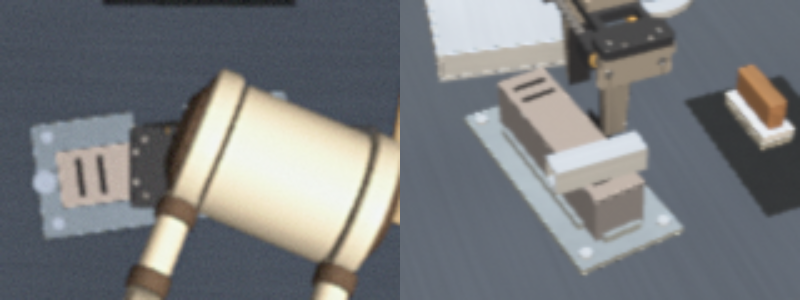

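The gripper is above the tube: one finger is visible at crop (612,110) and the tube at crop (600,160). I'll go down and grip.

```bash
python3 -m crank '[[-0.003,-0.006,0.12,0,0,0,70],[-0.003,-0.006,0.2,0,0,0,70],[-0.003,-0.006,0.244,0,0,0,70],[-0.003,-0.006,0.244,0,0,0,70]]'; python3 -m crank '[[0,0,0,0,0,0,10],[0,0,0,0,0,0,10],[0,0,0,0,0,0,10],[0,0,0,0,0,0,10],[0,0,0,0,0,0,10]]' 25;python3 -m crank '[[0,0,0,0,0,0,10],[0,0,0,0,0,0,10],[0,0,-0.1,0,0,0,10],[0,0,-0.25,0,0,0,10],[0,0,-0.25,0,0,0,10]]' 25; python3 - <<'E'
from h import *
st(); go((.48,.36,.15),np.radians(82));
E
```

```text
time_s: 2.4
ee_pos: [0.4623, -0.0505, 0.254]
tool_rot: [[-0.999, -0.033, 0.006], [-0.033, 0.999, -0.004], [-0.006, -0.004, -1.0]]
ft_force: [0.0, -0.0, 0.7]
gripper_width: 0.07
time_s: 2.9
ee_pos: [0.4625, -0.0507, 0.2544]
tool_rot: [[-0.999, -0.033, 0.007], [-0.033, 0.999, -0.005], [-0.007, -0.005, -1.0]]
ft_force: [0.8, -1.6, 1.3]
gripper_width: 0.0324
time_s: 3.4
ee_pos: [0.4639, -0.0509, 0.3351]
tool_rot: [[-0.999, -0.033, 0.017], [-0.033, 0.999, -0.009], [-0.017, -0.009, -1.0]]
ft_force: [1.0, 0.3, -1.3]
gripper_width: 0.0257
t 3.4 grasp [ 0.4667 -0.0524  0.1641] jawyaw 91.91 zdown [ 0.017 -0.009 -1.   ] F [ 1.   0.3 -1.3] w 25.7 q [-0.37 -0.07  1.97 -0.    1.22 -1.97]
rows shift [-0.0988  1.3676  0.036 ] turn [-0.0049  0.011   0.1101] deg [-0.4  1.   9.9] dist mm 411
```

```bash
python3 -m crank '[[-0.05,0.13,0,0,0,0.03,10],[-0.05,0.29,0,0,0,0.06,10],[-0.05,0.45,0,0,0,0.11,10],[-0.05,0.61,0,0,0,0.11,10],[-0.05,0.71,0,0,0,0.11,10]]' 25; python3 -m crank '[[-0.05,0.13,0,0,0,0,10],[-0.05,0.29,0,0,0,0,10],[-0.05,0.45,0,0,0,0,10],[-0.05,0.61,0,0,0,0,10],[-0.05,0.68,0,0,0,0,10]]'; python3 - <<'E'
from h import *
st(); go((.486,.374,.03),np.radians(82));
E
```

```text
time_s: 3.9
ee_pos: [0.4708, 0.1652, 0.3323]
tool_rot: [[-0.99, 0.137, 0.015], [0.137, 0.991, -0.008], [-0.016, -0.006, -1.0]]
ft_force: [0.4, -0.4, -1.2]
gripper_width: 0.0257
time_s: 4.4
ee_pos: [0.5129, 0.3686, 0.3297]
tool_rot: [[-0.991, 0.134, 0.014], [0.134, 0.991, -0.007], [-0.014, -0.005, -1.0]]
ft_force: [-0.6, -0.4, -0.9]
gripper_width: 0.026
t 4.4 grasp [0.5152 0.3674 0.1588] jawyaw 82.27 zdown [ 0.014 -0.007 -1.   ] F [-0.6 -0.4 -0.9] w 26.0 q [ 0.43  0.36  1.5  -0.01  1.27 -1.  ]
rows shift [0.0973 0.0079 0.4277] turn [-0.0034  0.0092  0.003 ] deg [-0.3  0.8  0.3] dist mm 132
```

```bash
python3 -m crank '[[0.09,0.008,0.1,0,0,0,10],[0.097,0.008,0.25,0,0.009,0,10],[0.097,0.008,0.36,0,0.009,0,10],[0.097,0.008,0.42,0,0.009,0,10],[0.097,0.008,0.427,0,0.009,0,10]]' 25; python3 -m crank '[[0,0,0,0,0,0,10],[0,0,0,0,0,0,50],[0,0,0,0,0,0,50],[0,0,0,0,0,0,50],[0,0,0,0,0,0,50]]';python3 -m crank '[[0,0,-0.1,0,0,0,60],[0,0,-0.25,0,0,0,60],[0,0,-0.4,0,0,0,60],[0,0,-0.4,0,0,0,60]]'; python3 - <<'E'
from h import *
st(); go((.511,-.301,.13),np.radians(160));go((.511,-.301,.13),np.radians(-20))
E
```

```text
time_s: 4.9
ee_pos: [0.4849, 0.3735, 0.1977]
tool_rot: [[-0.991, 0.134, -0.005], [0.134, 0.991, -0.008], [0.004, -0.008, -1.0]]
ft_force: [-0.1, -0.4, -1.3]
gripper_width: 0.0258
time_s: 5.4
ee_pos: [0.485, 0.3735, 0.1982]
tool_rot: [[-0.991, 0.134, -0.005], [0.134, 0.991, -0.007], [0.004, -0.008, -1.0]]
ft_force: [-0.2, -0.5, -0.9]
gripper_width: 0.0498
time_s: 5.8
ee_pos: [0.4877, 0.3756, 0.3265]
tool_rot: [[-0.991, 0.134, 0.008], [0.134, 0.991, -0.001], [-0.008, 0.0, -1.0]]
ft_force: [1.0, 1.5, 0.9]
gripper_width: 0.0598
t 5.8 grasp [0.4891 0.3755 0.1555] jawyaw 82.28 zdown [ 0.008 -0.001 -1.   ] F [1.  1.5 0.9] w 59.8 q [ 0.46  0.33  1.56 -0.    1.25 -0.97]
rows shift [-0.3794 -2.2244  0.0873] turn [-0.0033  0.0046 -0.8636] deg [ -0.3   0.4 -77.7] dist mm 677
rows shift [-0.3794 -2.2244  0.0873] turn [-0.0033  0.0046 -0.8636] deg [ -0.3   0.4 -77.7] dist mm 677
```

```bash
python3 -m crank '[[-0.03,-0.15,0,0,0,0.09,60],[-0.06,-0.3,0,0,0,0.18,60],[-0.09,-0.45,0,0,0,0.27,60],[-0.12,-0.6,0,0,0,0.36,60],[-0.126,-0.74,0,0,0,0.38,60]]' 25; python3 -m crank '[[-0.1,-0.11,0,0,0,0.09,60],[-0.2,-0.22,0,0,0,0.18,60],[-0.3,-0.33,0,0,0,0.27,60],[-0.4,-0.44,0,0,0,0.36,60],[-0.523,-0.543,0,0,0,0.38,60]]'; python3 -m crank '[[-0.15,-0.03,0,0,0,0.09,60],[-0.3,-0.06,0,0,0,0.18,60],[-0.45,-0.09,0,0,0,0.27,60],[-0.6,-0.12,0,0,0,0.36,60],[-0.737,-0.158,0,0,0,0.38,60]]'; python3 - <<'E'
from h import *
st(); go((.511,-.301,.032),np.radians(-20))
E
```

```text
time_s: 6.3
ee_pos: [0.4953, 0.1485, 0.3265]
tool_rot: [[-0.741, 0.671, 0.009], [0.671, 0.741, -0.001], [-0.007, 0.005, -1.0]]
ft_force: [0.3, -0.1, 0.5]
gripper_width: 0.0604
time_s: 6.8
ee_pos: [0.5015, -0.079, 0.3265]
tool_rot: [[-0.233, 0.973, 0.008], [0.973, 0.233, -0.001], [-0.003, 0.008, -1.0]]
ft_force: [0.5, 0.7, -0.9]
gripper_width: 0.0599
time_s: 7.3
ee_pos: [0.5065, -0.3071, 0.3262]
tool_rot: [[0.358, 0.934, 0.008], [0.934, -0.358, -0.0], [0.003, 0.008, -1.0]]
ft_force: [-0.3, -0.4, 1.1]
gripper_width: 0.0598
t 7.3 grasp [ 0.5079 -0.3072  0.1552] jawyaw -20.99 zdown [ 0.008 -0.    -1.   ] F [-0.3 -0.4  1.1] w 59.8 q [-0.75  0.27  1.63  0.01  1.24 -0.39]
rows shift [0.0234 0.0035 0.4108] turn [ 0.0051 -0.0016 -0.011 ] deg [ 0.5 -0.1 -1. ] dist mm 123
```

```bash
python3 -m crank '[[0.02,0.003,0.13,0,0,-0.011,60],[0.023,0.003,0.25,0.005,0,-0.011,60],[0.023,0.003,0.34,0.005,0,-0.011,60],[0.023,0.003,0.394,0.005,0,-0.011,60],[0.023,0.003,0.396,0.005,0,-0.011,60]]' 30; python3 -m crank '[[0,0,0,0,0,0,10],[0,0,0,0,0,0,10],[0,0,0,0,0,0,10],[0,0,0,0,0,0,10],[0,0,0,0,0,0,10]]' 35;python3 -m crank '[[0,0,0,0,0,0,10],[0,0,-0.08,0,0,0,10],[0,0,-0.2,0,0,0,10],[0,0,-0.36,0,0,0,10],[0,0,-0.36,0,0,0,10]]' ; python3 - <<'E'
from h import *
st(); go((.505,-.08,.15),np.radians(14))
E
```

```text
time_s: 7.8
ee_pos: [0.5099, -0.3002, 0.2048]
tool_rot: [[0.342, 0.94, -0.003], [0.94, -0.342, 0.006], [0.004, -0.004, -1.0]]
ft_force: [-0.5, -0.4, 0.1]
gripper_width: 0.0599
time_s: 8.3
ee_pos: [0.5103, -0.3005, 0.2057]
tool_rot: [[0.342, 0.94, -0.001], [0.94, -0.342, 0.004], [0.004, -0.002, -1.0]]
ft_force: [1.5, -0.6, -0.2]
gripper_width: 0.0222
time_s: 8.8
ee_pos: [0.5121, -0.3024, 0.3209]
tool_rot: [[0.342, 0.94, 0.009], [0.94, -0.342, -0.004], [-0.001, 0.01, -1.0]]
ft_force: [1.1, -0.4, -3.0]
gripper_width: 0.0217
t 8.8 grasp [ 0.5136 -0.3032  0.1499] jawyaw -20.0 zdown [ 0.009 -0.004 -1.   ] F [ 1.1 -0.4 -3. ] w 21.7 q [-0.74  0.28  1.63  0.    1.23 -0.39]
rows shift [ 0.6885 -0.2758 -0.0039] turn [ 0.0058  0.0025 -0.3777] deg [  0.5   0.2 -34. ] dist mm 223
```

```bash
python3 -m crank '[[0.14,-0.055,0,0,0,-0.09,10],[0.28,-0.11,0,0,0,-0.18,10],[0.42,-0.165,0,0,0,-0.27,10],[0.56,-0.22,0,0,0,-0.36,10],[0.69,-0.276,0,0,0,-0.378,10]]' 35; python3 -m crank '[[0.12,0.02,0,0,0,-0.09,10],[0.24,0.05,0,0,0,-0.18,10],[0.36,0.07,0,0,0,-0.27,10],[0.48,0.1,0,0,0,-0.36,10],[0.62,0.12,0,0,0,-0.378,10]]'; python3 -m crank '[[0.1,0.08,0,0,0,-0.09,10],[0.2,0.16,0,0,0,-0.18,10],[0.3,0.25,0,0,0,-0.27,10],[0.4,0.34,0,0,0,-0.36,10],[0.433,0.372,0,0,0,-0.378,10]]'; python3 - <<'E'
from h import *
st(); go((.473,.28,.03),np.radians(82))
E
```

```text
time_s: 9.3
ee_pos: [0.504, -0.0774, 0.3179]
tool_rot: [[-0.246, 0.969, 0.006], [0.969, 0.246, -0.003], [-0.004, 0.005, -1.0]]
ft_force: [1.0, -0.4, -4.5]
gripper_width: 0.0218
time_s: 9.8
ee_pos: [0.4924, 0.1129, 0.3157]
tool_rot: [[-0.748, 0.664, 0.003], [0.664, 0.748, -0.003], [-0.005, -0.0, -1.0]]
ft_force: [0.0, -0.2, -2.7]
gripper_width: 0.0214
time_s: 10.3
ee_pos: [0.4677, 0.2853, 0.3132]
tool_rot: [[-0.992, 0.126, 0.0], [0.126, 0.992, -0.003], [-0.001, -0.003, -1.0]]
ft_force: [0.3, -1.0, -3.5]
gripper_width: 0.0216
t 10.3 grasp [0.4677 0.2847 0.1422] jawyaw 82.78 zdown [ 0.    -0.003 -1.   ] F [ 0.3 -1.  -3.5] w 21.6 q [ 0.33  0.18  1.76 -0.    1.2  -1.12]
rows shift [-0.0197 -0.0141  0.3741] turn [-0.002   0.0003  0.0087] deg [-0.2  0.   0.8] dist mm 112
```

```bash
python3 -m crank '[[-0.02,-0.014,0.12,0,0,0,10],[-0.02,-0.014,0.24,0,0,0,10],[-0.02,-0.014,0.33,0,0,0,10],[-0.02,-0.014,0.37,0,0,0,10],[-0.02,-0.014,0.374,0,0,0,10]]' 35; python3 -m crank '[[0,0,0,0,0,0,10],[0,0,0,0,0,0,45],[0,0,0,0,0,0,45],[0,0,0,0,0,0,45],[0,0,0,0,0,0,45]]';python3 -m crank '[[0,0,-0.1,0,0,0,60],[0,0,-0.25,0,0,0,60],[0,0,-0.4,0,0,0,60],[0,0,-0.55,0,0,0,60],[0,0,-0.55,0,0,0,90]]'; python3 - <<'E'
from h import *
d=snap('top','top1.png');d2=snap('side')
cv2.imwrite('pics/c4.png',np.hstack([np.array(d['pixels'])[120:310,90:370,::-1],np.array(d2['pixels'])[130:320,180:460,::-1]]))
st(); go((.458,.016,.16),np.radians(9))
E
```

```text
time_s: 10.8
ee_pos: [0.4726, 0.2794, 0.1994]
tool_rot: [[-0.992, 0.127, -0.003], [0.127, 0.992, -0.004], [0.003, -0.005, -1.0]]
ft_force: [0.2, -0.1, -3.0]
gripper_width: 0.0217
time_s: 11.3
ee_pos: [0.4729, 0.2795, 0.2002]
tool_rot: [[-0.992, 0.127, -0.002], [0.127, 0.992, -0.004], [0.001, -0.004, -1.0]]
ft_force: [0.3, 0.2, -0.3]
gripper_width: 0.0453
time_s: 11.8
ee_pos: [0.4751, 0.2809, 0.3733]
tool_rot: [[-0.992, 0.126, 0.012], [0.126, 0.992, 0.001], [-0.012, 0.002, -1.0]]
ft_force: [0.9, 0.1, 0.2]
gripper_width: 0.0663
t 11.9 grasp [0.4737 0.2798 0.1957] jawyaw 82.73 zdown [ 0.001 -0.003 -1.   ] F [-0.2  0.1 -0.8] w 74.2 q [ 0.32  0.13  1.71 -0.    1.31 -1.13]
rows shift [-0.0602 -0.8801  0.1214] turn [-7.000e-04  2.100e-03  8.193e-01] deg [-0.1  0.2 73.7] dist mm 267
```

View pics/c4.png

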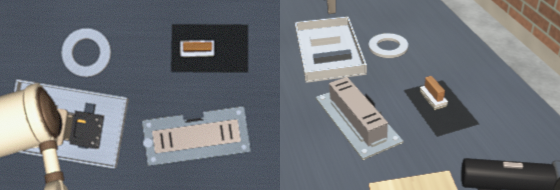

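The tube and the bar both lie in the tray (right crop, (326,41) and (333,57)), and the cover is clear. I'll move over the tab, turning the jaws to base y.

```bash
python3 -m crank '[[-0.01,-0.1,0,0,0,0.09,90],[-0.02,-0.2,0,0,0,0.18,90],[-0.03,-0.3,0,0,0,0.27,90],[-0.04,-0.4,0,0,0,0.36,90],[-0.04,-0.5,0,0,0,0.42,90]]' 40; python3 - <<'E'
from h import *
st(); go((.460,.016,.14),np.radians(8.9))
E
```

```text
time_s: 12.4
ee_pos: [0.4657, 0.1288, 0.3649]
tool_rot: [[-0.703, 0.711, -0.002], [0.711, 0.703, -0.003], [-0.001, -0.004, -1.0]]
ft_force: [-0.1, -0.2, -0.0]
gripper_width: 0.0903
t 12.4 grasp [0.4653 0.1283 0.1939] jawyaw 44.65 zdown [-0.002 -0.003 -1.   ] F [-0.1 -0.2 -0. ] w 90.3 q [ 0.02 -0.05  1.89 -0.    1.3  -0.76]
rows shift [-0.2541 -0.277   0.1809] turn [-0.0022  0.0011  0.3973] deg [-0.2  0.1 35.8] dist mm 125
```

```bash
python3 -m crank '[[-0.06,-0.07,0.05,0,0,0.09,91.5],[-0.12,-0.14,0.1,0,0,0.18,91.5],[-0.19,-0.2,0.15,0,0,0.27,91.5],[-0.254,-0.277,0.181,0,0,0.36,91.5],[-0.254,-0.277,0.181,0,0,0.397,91.5]]' 40; python3 -m crank '[[0,0,0,0,0,0,91.5],[0,0,0,0,0,0,91.5]]'; python3 - <<'E'
from h import *
d=snap('side')
a=cv2.imread('pics/top1.png')[:,:,::-1].astype(int);d0=snap('top')
r,g,b=a[...,0],a[...,1],a[...,2]
m=np.zeros_like(r,bool);m[215:300,225:350]=True
m=cv2.morphologyEx((m&(r>b+8)).astype(np.uint8),cv2.MORPH_CLOSE,np.ones((5,5)))
rect('cover',d0,blob(m,(286,257)),.06)
m=np.zeros_like(r,bool);m[215:300,225:350]=True
m2=cv2.morphologyEx((m&((a.sum(2)>330)|(r>b+8))).astype(np.uint8),cv2.MORPH_CLOSE,np.ones((25,25)))
rect('base',d0,blob(m2,(286,257)),.008)
st(); go((.460,.016,.047),np.radians(8.9))
cv2.imwrite('pics/c5.png',cv2.resize(np.array(d['pixels'])[180:300,190:350,::-1],(640,480)))
E
```

```text
time_s: 12.9
ee_pos: [0.4584, 0.0138, 0.3074]
tool_rot: [[-0.148, 0.989, -0.009], [0.989, 0.148, -0.002], [-0.001, -0.009, -1.0]]
ft_force: [-0.1, 0.8, -0.4]
gripper_width: 0.0916
time_s: 13.1
ee_pos: [0.4576, 0.0139, 0.3057]
tool_rot: [[-0.149, 0.989, -0.013], [0.989, 0.149, -0.002], [0.0, -0.013, -1.0]]
ft_force: [0.2, 0.5, -0.8]
gripper_width: 0.0915
cover c [457.9  15.9] box [ 51.2 199.1] long axis deg -80.7
base c [458.3  18.1] box [111.8 255.7] long axis deg -80.6
t 13.2 grasp [0.4564 0.0139 0.1357] jawyaw 8.59 zdown [-0.01  -0.002 -1.   ] F [-0.3 -0.5  0.5] w 91.3 q [-0.23 -0.04  2.01 -0.    1.18 -0.38]
rows shift [0.005  0.01   0.2957] turn [-0.0067  0.0003 -0.0035] deg [-0.6  0.  -0.3] dist mm 89
```

View pics/c5.png

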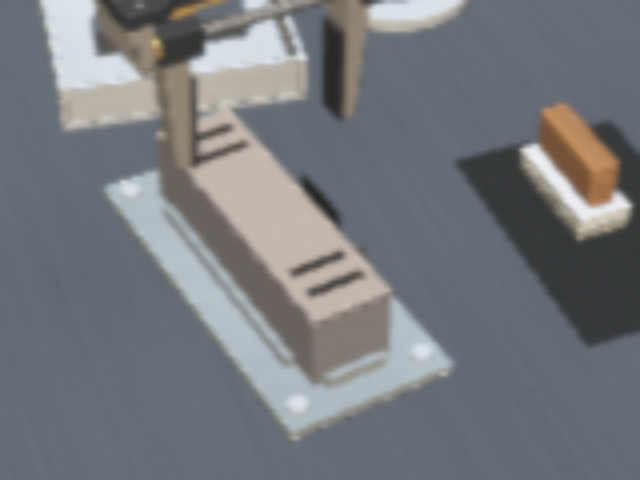

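The fingers straddle the cover at the tab: left finger at (178,110), right at (340,60), tab at (320,200). I'll descend.

```bash
python3 -m crank '[[0.005,0.01,0.08,-0.007,0,-0.003,91.5],[0.005,0.01,0.16,-0.007,0,-0.003,91.5],[0.005,0.01,0.23,-0.007,0,-0.003,91.5],[0.005,0.01,0.28,-0.007,0,-0.003,91.5],[0.005,0.01,0.295,-0.007,0,-0.003,91.5]]' 40; python3 -m crank '[[0,0,0,0,0,0,80],[0,0,0,0,0,0,76]]'; python3 - <<'E'
from h import *
st(); go((.460,.016,.047),np.radians(8.9))
E
```

```text
time_s: 13.7
ee_pos: [0.4592, 0.0167, 0.2166]
tool_rot: [[-0.156, 0.988, -0.003], [0.988, 0.156, 0.0], [0.001, -0.003, -1.0]]
ft_force: [-1.1, 0.4, 0.1]
gripper_width: 0.0919
time_s: 13.9
ee_pos: [0.4595, 0.0169, 0.2171]
tool_rot: [[-0.156, 0.988, -0.002], [0.988, 0.156, 0.0], [0.0, -0.002, -1.0]]
ft_force: [0.6, -0.5, 0.2]
gripper_width: 0.0776
t 13.9 grasp [0.4592 0.0169 0.0461] jawyaw 9.0 zdown [-0.002  0.    -1.   ] F [ 0.6 -0.5  0.2] w 77.6 q [-0.23  0.11  2.06 -0.    0.97 -0.38]
rows shift [-0.0033  0.0013 -0.0029] turn [-0.0011 -0.0003  0.0011] deg [-0.1 -0.   0.1] dist mm 1
```

```bash
python3 -m crank '[[0,0.002,0,0,0,0,72],[0,0.002,0,0,0,0,68],[0,0.002,0,0,0,0,62],[0,0.002,0,0,0,0,50],[0,0.002,0,0,0,0,45]]' 40; python3 -m crank '[[0,0,0,0,0,0,45],[0,0,0,0,0,0,45],[0,0,0,0,0,0,45],[0,0,0,0,0,0,45],[0,0,0,0,0,0,45]]' 45; python3 - <<'E'
from h import *
st()
E
```

```text
time_s: 14.4
ee_pos: [0.4598, 0.0168, 0.2184]
tool_rot: [[-0.157, 0.988, -0.005], [0.988, 0.157, -0.001], [0.0, -0.005, -1.0]]
ft_force: [-9.3, -0.5, 15.7]
gripper_width: 0.0542
time_s: 14.9
ee_pos: [0.4597, 0.0167, 0.2186]
tool_rot: [[-0.158, 0.987, -0.006], [0.988, 0.158, -0.001], [0.0, -0.006, -1.0]]
ft_force: [-3.5, -0.1, 5.2]
gripper_width: 0.054
t 14.9 grasp [0.4587 0.0166 0.0476] jawyaw 9.07 zdown [-0.006 -0.001 -1.   ] F [-3.5 -0.1  5.2] w 54.0 q [-0.23  0.11  2.06 -0.    0.98 -0.38]
```

The opening is 54 mm, so the tab is fully in. I'll lift straight up.

```bash
python3 -m crank '[[0,0,-0.03,0,0,0,45],[0,0,-0.07,0,0,0,45],[0,0,-0.12,0,0,0,45],[0,0,-0.19,0,0,0,45],[0,0,-0.26,0,0,0,45]]' 45; python3 -m crank '[[0,0,-0.08,0,0,0,45],[0,0,-0.16,0,0,0,45],[0,0,-0.16,0,0,0,45]]' ; python3 - <<'E'
from h import *
d=snap('side','c6.png')
st();go((.477,-.343,.17),np.radians(-9.5))
E
```

```text
time_s: 15.4
ee_pos: [0.4599, 0.0169, 0.2978]
tool_rot: [[-0.157, 0.988, -0.006], [0.988, 0.157, -0.001], [0.0, -0.006, -1.0]]
ft_force: [0.6, 0.8, -3.0]
gripper_width: 0.0537
time_s: 15.7
ee_pos: [0.4614, 0.0167, 0.3498]
tool_rot: [[-0.158, 0.988, 0.002], [0.987, 0.158, -0.002], [-0.003, 0.002, -1.0]]
ft_force: [2.2, -0.1, -3.0]
gripper_width: 0.0537
t 15.75 grasp [0.4604 0.0166 0.1765] jawyaw 9.06 zdown [-0.002 -0.002 -1.   ] F [ 0.   0.2 -2.6] w 53.8 q [-0.23 -0.09  1.97 -0.    1.26 -0.38]
rows shift [-1.193  -0.1353  0.0236] turn [-0.0011  0.001   0.2063] deg [-0.1  0.1 18.6] dist mm 360
```

View pics/c6.png

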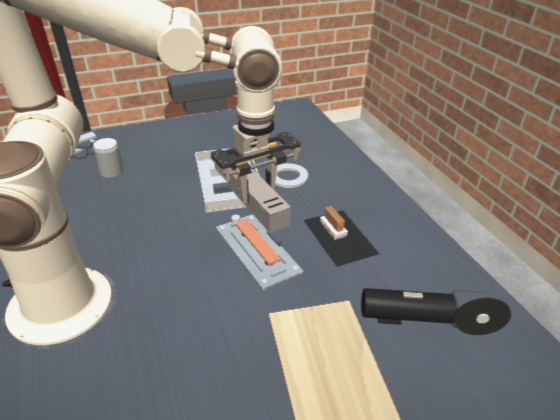

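The cover hangs level in the gripper at about (262,203), and the copper bar at (258,243) is bare. I'll carry the cover to the board.

```bash
python3 -m crank '[[-0.12,-0.01,0,0,0,0.03,45],[-0.25,-0.03,0,0,0,0.06,45],[-0.38,-0.04,0,0,0,0.1,45],[-0.51,-0.06,0,0,0,0.14,45],[-0.6,-0.07,0,0,0,0.17,45]]' 45; python3 -m crank '[[-0.12,0.025,0,0,0,0.02,45],[-0.25,0.05,0,0,0,0.035,45],[-0.38,0.07,0,0,0,0.035,45],[-0.5,0.1,0,0,0,0.035,45],[-0.58,0.11,0,0,0,0.035,45]]' 45; python3 - <<'E'
from h import *
st();go((.477,-.343,.053),np.radians(-9.5))
E
```

```text
time_s: 16.25
ee_pos: [0.4676, -0.1662, 0.3459]
tool_rot: [[0.112, 0.994, -0.004], [0.994, -0.112, -0.0], [-0.001, -0.004, -1.0]]
ft_force: [0.2, -0.8, -2.2]
gripper_width: 0.0537
time_s: 16.75
ee_pos: [0.4803, -0.3448, 0.3437]
tool_rot: [[0.168, 0.986, -0.006], [0.986, -0.168, 0.001], [0.0, -0.006, -1.0]]
ft_force: [0.2, 0.6, -2.7]
gripper_width: 0.0538
t 16.75 grasp [ 0.4792 -0.3446  0.1727] jawyaw -9.69 zdown [-0.006  0.001 -1.   ] F [ 0.2  0.6 -2.7] w 53.8 q [-0.83  0.25  1.61 -0.    1.28 -0.66]
rows shift [ 0.0042 -0.0093  0.399 ] turn [-0.0039 -0.0001 -0.0021] deg [-0.4 -0.  -0.2] dist mm 120
```

```bash
python3 -m crank '[[0.004,-0.009,0.1,-0.004,0,0,45],[0.004,-0.009,0.2,-0.004,0,0,45],[0.004,-0.009,0.29,-0.004,0,0,45],[0.004,-0.009,0.34,-0.004,0,0,45],[0.004,-0.009,0.37,-0.004,0,0,45]]' 45; python3 -m crank '[[0,0,0.012,0,0,0,45],[0,0,0.02,0,0,0,45],[0,0,0.025,0,0,0,45],[0,0,0.028,0,0,0,45],[0,0,0.028,0,0,0,45]]' 45; python3 - <<'E'
from h import *
st();go((.477,-.343,.053),np.radians(-9.5))
E
```

```text
time_s: 17.25
ee_pos: [0.4764, -0.3422, 0.2299]
tool_rot: [[0.168, 0.986, -0.003], [0.986, -0.168, 0.003], [0.003, -0.003, -1.0]]
ft_force: [0.8, 0.1, -2.8]
gripper_width: 0.0539
time_s: 17.75
ee_pos: [0.4767, -0.3426, 0.2227]
tool_rot: [[0.168, 0.986, -0.001], [0.986, -0.168, 0.002], [0.002, -0.002, -1.0]]
ft_force: [-1.0, 1.1, -0.2]
gripper_width: 0.0541
t 17.75 grasp [ 0.4765 -0.3422  0.0517] jawyaw -9.69 zdown [-0.001  0.002 -1.   ] F [-1.   1.1 -0.2] w 54.1 q [-0.83  0.39  1.7   0.    1.05 -0.66]
rows shift [-0.0013  0.0011 -0.0044] turn [-0.0011 -0.0011 -0.0021] deg [-0.1 -0.1 -0.2] dist mm 1
```

```bash
python3 -m crank '[[0,0,0,0,0,0,60],[0,0,0,0,0,0,70],[0,0,0,0,0,0,91],[0,0,0,0,0,0,91],[0,0,0,0,0,0,91]]' 45; python3 -m crank '[[0,0,-0.1,0,0,0,91],[0,0,-0.2,0,0,0,91],[0,0,-0.3,0,0,0,91],[0,0,-0.4,0,0,0,91],[0,0,-0.4,0,0,0,91]]' 30; python3 - <<'E'
from h import *
st();go((.56,-.17,.19),np.radians(30))
E
```

```text
time_s: 18.25
ee_pos: [0.4768, -0.3427, 0.2229]
tool_rot: [[0.168, 0.986, -0.001], [0.986, -0.168, 0.001], [0.001, -0.001, -1.0]]
ft_force: [-0.3, 0.1, -0.8]
gripper_width: 0.0899
time_s: 18.75
ee_pos: [0.4781, -0.3439, 0.3483]
tool_rot: [[0.168, 0.986, 0.006], [0.986, -0.168, -0.006], [-0.005, 0.006, -1.0]]
ft_force: [0.6, -0.4, 0.8]
gripper_width: 0.0908
t 18.75 grasp [ 0.479  -0.3449  0.1773] jawyaw -9.68 zdown [ 0.006 -0.006 -1.   ] F [ 0.6 -0.4  0.8] w 90.8 q [-0.83  0.24  1.62  0.    1.28 -0.66]
rows shift [ 0.6173  0.172  -0.0441] turn [ 0.0029  0.0042 -0.4409] deg [  0.3   0.4 -39.7] dist mm 193
```

```bash
python3 -m crank '[[0.15,0.04,0,0,0,0,70],[0.3,0.09,0,0,0,-0.05,70],[0.45,0.13,0,0,0,-0.12,70],[0.6,0.17,0,0,0,-0.12,70],[0.7,0.2,0,0,0,-0.12,70]]'; python3 -m crank '[[0,0,0,0,0,0,60],[0,0,0,0,0,0,60]]'; python3 - <<'E'
from h import *
d=snap('top','top2.png');a=np.array(d['pixels']).astype(int);r,g,b=a[...,0],a[...,1],a[...,2];s=a.sum(2)
rect('grip',d,blob((r>b+50)&(r>90)&(g<140),(287,168)),.052)
rect('sole',d,blob(((s>480)|((r>b+50)&(r>90))),(287,168)),.018)
st();go((.67,.018,.15),np.radians(1.3))
E
```

```text
time_s: 19.25
ee_pos: [0.573, -0.1441, 0.3464]
tool_rot: [[-0.021, 1.0, 0.004], [1.0, 0.021, -0.004], [-0.004, 0.004, -1.0]]
ft_force: [0.6, -0.4, -0.6]
gripper_width: 0.0702
time_s: 19.45
ee_pos: [0.5728, -0.1436, 0.3452]
tool_rot: [[-0.023, 1.0, 0.002], [1.0, 0.023, -0.004], [-0.004, 0.002, -1.0]]
ft_force: [-1.2, 0.0, -0.2]
gripper_width: 0.06
grip c [669.7  18.5] box [19.1 66.2] long axis deg -88.7
sole c [670.9  18.1] box [34.5 78. ] long axis deg -88.7
t 19.5 grasp [ 0.5731 -0.1452  0.1745] jawyaw 1.23 zdown [ 0.003 -0.004 -1.   ] F [-0.1  0.4  0.6] w 60.2 q [-0.45  0.25  1.61 -0.    1.28 -0.47]
rows shift [0.535  0.3359 0.0801] turn [ 0.0016  0.0027 -0.0008] deg [ 0.1  0.2 -0.1] dist mm 191
```

View pics/top2.png

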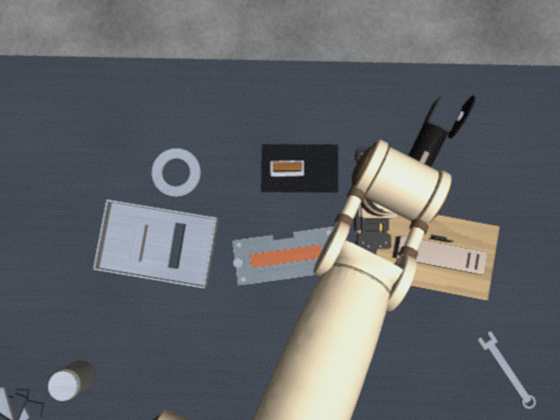

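The cover stands on the board at about (450,257), the offcuts are in the tray, and the block is unmoved at (287,168). I'll fetch the block.

```bash
python3 -m crank '[[0.13,0.08,0,0,0,0,60],[0.26,0.16,0.02,0,0,0,60],[0.39,0.24,0.04,0,0,0,60],[0.5,0.31,0.08,0,0,0,60],[0.535,0.336,0.08,0,0,0,60]]';python3 -m crank '[[0,0,0,0,0,0,60],[0,0,0,0,0,0,60]]'; python3 - <<'E'
from h import *
st();go((.670,.0183,.045),np.radians(1.3))
E
```

```text
time_s: 20.0
ee_pos: [0.6703, 0.0193, 0.3185]
tool_rot: [[-0.022, 1.0, -0.001], [1.0, 0.022, -0.003], [-0.003, -0.001, -1.0]]
ft_force: [-0.5, -0.1, -0.3]
gripper_width: 0.0599
time_s: 20.2
ee_pos: [0.67, 0.0175, 0.3184]
tool_rot: [[-0.021, 1.0, -0.001], [1.0, 0.021, -0.004], [-0.004, -0.002, -1.0]]
ft_force: [-0.0, -0.6, 0.0]
gripper_width: 0.0602
t 20.2 grasp [0.6698 0.0168 0.1474] jawyaw 1.2 zdown [-0.001 -0.004 -1.   ] F [-0.  -0.6  0. ] w 60.2 q [-0.15  0.47  1.38 -0.    1.29 -0.17]
rows shift [0.0042 0.0006 0.3412] turn [-0.001   0.0025 -0.0011] deg [-0.1  0.2 -0.1] dist mm 102
```

```bash
python3 -m crank '[[0.004,0,0.1,0,0.002,0,60],[0.004,0,0.2,0,0.002,0,60],[0.004,0,0.29,0,0.002,0,60],[0.004,0,0.335,0,0.002,0,60],[0.004,0,0.341,0,0.002,0,60]]' 50;python3 -m crank '[[0,0,0,0,0,0,40],[0,0,0,0,0,0,20],[0,0,0,0,0,0,10],[0,0,0,0,0,0,10],[0,0,0,0,0,0,10]]' 50;python3 -m crank '[[0,0,0,0,0,0,10],[0,0,0,0,0,0,10],[0,0,-0.06,0,0,0,10],[0,0,-0.14,0,0,0,10],[0,0,-0.2,0,0,0,10]]' 50; python3 - <<'E'
from h import *
st()
c=np.array([.4581,.0158]);ex=np.array([np.cos(np.radians(-81)),np.sin(np.radians(-81))])
print(c-.045*ex,c+.045*ex)
go((*(c-.043*ex),.12),np.radians(9))
E
```

```text
time_s: 20.7
ee_pos: [0.6688, 0.0167, 0.2144]
tool_rot: [[-0.019, 1.0, -0.005], [1.0, 0.019, -0.001], [-0.0, -0.005, -1.0]]
ft_force: [0.8, 0.4, -0.3]
gripper_width: 0.06
time_s: 21.2
ee_pos: [0.6692, 0.0168, 0.2152]
tool_rot: [[-0.019, 1.0, -0.003], [1.0, 0.019, -0.001], [-0.001, -0.003, -1.0]]
ft_force: [0.5, -1.0, 0.4]
gripper_width: 0.0224
time_s: 21.7
ee_pos: [0.6696, 0.0169, 0.2776]
tool_rot: [[-0.019, 1.0, -0.002], [1.0, 0.019, -0.001], [-0.001, -0.002, -1.0]]
ft_force: [1.0, 0.6, -1.6]
gripper_width: 0.0197
t 21.7 grasp [0.6693 0.0167 0.1066] jawyaw 1.11 zdown [-0.002 -0.001 -1.   ] F [ 1.   0.6 -1.6] w 19.7 q [-0.15  0.51  1.41 -0.    1.22 -0.17]
[0.45106045 0.06024598] [ 0.46513955 -0.02864598]
rows shift [ 0.1519 -0.7248 -0.0436] turn [-0.0012  0.0006 -0.0876] deg [-0.1  0.1 -7.9] dist mm 223
```

The block is held (19.7 mm opening). I'll check the bar's centre line from the copper colour in top2, then move over the stud end.

```bash
python3 -m crank '[[0.03,-0.14,-0.04,0,0,0,10],[0.06,-0.28,-0.05,0,0,-0.03,10],[0.09,-0.42,-0.05,0,0,-0.06,10],[0.12,-0.56,-0.05,0,0,-0.088,10],[0.152,-0.7,-0.05,0,0,-0.088,10]]' 50;python3 -m crank '[[0,-0.02,0,0,0,0,10],[0,-0.02,0,0,0,0,10]]' 50; python3 - <<'E'
from h import *
d=snap('side','side3.png')
a=cv2.imread('pics/top2.png')[:,:,::-1].astype(int);d0=snap('top');r,g,b=a[...,0],a[...,1],a[...,2]
rect('copper',d0,blob((r>b+60)&(np.arange(420)[:,None]>200)&(np.arange(560)[None]<325),(286,257)),.034)
st()
c=np.array([.4581,.0158]);ex=np.array([np.cos(np.radians(-81)),np.sin(np.radians(-81))])
go((*(c-.045*ex),.082),np.radians(9))
cv2.imwrite('pics/c7.png',cv2.resize(np.array(d['pixels'])[150:300,190:390,::-1],(800,600)))
E
```

```text
time_s: 22.2
ee_pos: [0.4572, 0.0587, 0.2937]
tool_rot: [[-0.158, 0.987, -0.001], [0.987, 0.158, -0.001], [-0.001, -0.001, -1.0]]
ft_force: [-0.5, -0.0, -1.0]
gripper_width: 0.0197
time_s: 22.4
ee_pos: [0.4505, 0.058, 0.2946]
tool_rot: [[-0.158, 0.987, 0.001], [0.987, 0.158, -0.001], [-0.002, 0.0, -1.0]]
ft_force: [0.1, 0.1, -1.9]
gripper_width: 0.0197
copper c [458.2  15.8] box [ 31.  169.1] long axis deg -80.6
t 22.5 grasp [0.453  0.0572 0.1242] jawyaw 9.06 zdown [ 0.003 -0.002 -1.   ] F [-0.3  0.7 -1.5] w 19.5 q [-0.14 -0.04  2.03 -0.    1.15 -0.3 ]
rows shift [ 0.0103 -0.0036  0.1405] turn [0.0015 0.0014 0.0007] deg [0.1 0.1 0.1] dist mm 42
```

View pics/c7.png

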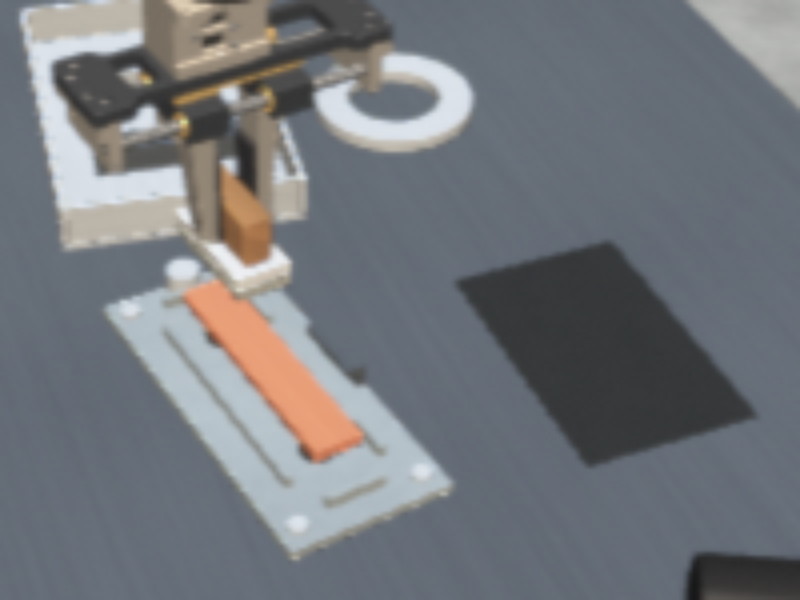

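The block is level at (240,250), above the stud end of the copper bar. I'll lower it and feel for contact.

```bash
python3 -m crank '[[0.01,-0.004,0.06,0.001,0.001,0,10],[0.01,-0.004,0.12,0.001,0.001,0,10],[0.01,-0.004,0.14,0.001,0.001,0,10],[0.01,-0.004,0.145,0.001,0.001,0,10],[0.01,-0.004,0.145,0.001,0.001,0,10]]' 55;python3 -m crank '[[0,0,0.008,0,0,0,10],[0,0,0.016,0,0,0,10],[0,0,0.024,0,0,0,10],[0,0,0.024,0,0,0,10],[0,0,0.024,0,0,0,10]]' 55; python3 - <<'E'
from h import *
st()
c=np.array([.4581,.0158]);ex=np.array([np.cos(np.radians(-80.8)),np.sin(np.radians(-80.8))])
go((*(c-.045*ex),.070),np.radians(9.2))
E
```

```text
time_s: 23.0
ee_pos: [0.4518, 0.0599, 0.2522]
tool_rot: [[-0.157, 0.988, 0.002], [0.988, 0.157, -0.001], [-0.001, 0.002, -1.0]]
ft_force: [0.1, -0.5, -1.9]
gripper_width: 0.0196
time_s: 23.5
ee_pos: [0.4521, 0.0599, 0.2454]
tool_rot: [[-0.157, 0.988, 0.003], [0.988, 0.157, -0.001], [-0.001, 0.003, -1.0]]
ft_force: [-0.1, -0.2, 1.1]
gripper_width: 0.0196
t 23.5 grasp [0.4526 0.0598 0.0744] jawyaw 9.05 zdown [ 0.003 -0.001 -1.   ] F [-0.1 -0.2  1.1] w 19.6 q [-0.13  0.05  2.06 -0.    1.03 -0.29]
rows shift [ 0.0018 -0.0038  0.0148] turn [ 0.0017  0.0007 -0.0017] deg [ 0.1  0.1 -0.2] dist mm 5
```

```bash
python3 -m crank '[[0,-0.003,0.007,0,0,0,10],[0,-0.003,0.014,0,0,0,10],[0,-0.003,0.014,0,0,0,10],[0,-0.003,0.014,0,0,0,10]]' 55; python3 - <<'E'
from h import *
st()
c=np.array([.4581,.0158]);ex=np.array([np.cos(np.radians(-80.8)),np.sin(np.radians(-80.8))])
go((*(c+.045*ex),.070),np.radians(9.2))
E
```

```text
time_s: 23.9
ee_pos: [0.4518, 0.0598, 0.242]
tool_rot: [[-0.157, 0.988, 0.004], [0.988, 0.157, -0.001], [-0.001, 0.004, -1.0]]
ft_force: [-0.2, 0.7, 6.4]
gripper_width: 0.0195
t 23.9 grasp [0.4525 0.0597 0.071 ] jawyaw 9.04 zdown [ 0.004 -0.001 -1.   ] F [-0.2  0.7  6.4] w 19.5 q [-0.13  0.05  2.06  0.    1.02 -0.29]
rows shift [-0.2982 -0.0019  0.0037] turn [ 0.0028  0.0008 -0.0017] deg [ 0.2  0.1 -0.2] dist mm 89
```

```bash
python3 -m crank '[[-0.02,0,0.003,0,0,0,10],[-0.04,0,0.003,0,0,0,10],[-0.06,0,0.003,0,0,0,10],[-0.08,0,0.003,0,0,0,10],[-0.1,0,0.003,0,0,0,10]]' 55; python3 - <<'E'
from h import *
st()
c=np.array([.4581,.0158]);ex=np.array([np.cos(np.radians(-80.8)),np.sin(np.radians(-80.8))])
go((*(c+.045*ex),.0705),np.radians(9.2))
E
```

```text
time_s: 24.4
ee_pos: [0.4568, 0.0304, 0.2418]
tool_rot: [[-0.157, 0.988, 0.005], [0.988, 0.157, 0.001], [0.0, 0.006, -1.0]]
ft_force: [0.0, 4.7, 7.7]
gripper_width: 0.0198
t 24.4 grasp [0.4578 0.0306 0.0708] jawyaw 9.02 zdown [ 0.005  0.001 -1.   ] F [0.  4.7 7.7] w 19.8 q [-0.2   0.06  2.06  0.    1.02 -0.36]
rows shift [-0.1988 -0.003   0.0009] turn [ 0.0035 -0.0001 -0.002 ] deg [ 0.3 -0.  -0.2] dist mm 60
```

```bash
python3 -m crank '[[-0.02,-0.001,0.002,0,0,0,10],[-0.04,-0.001,0.002,0,0,0,10],[-0.06,-0.001,0.002,0,0,0,10],[-0.08,-0.002,0.002,0,0,0,10],[-0.1,-0.002,0.002,0,0,0,10]]' 55; python3 - <<'E'
from h import *
st()
c=np.array([.4581,.0158]);ex=np.array([np.cos(np.radians(-80.8)),np.sin(np.radians(-80.8))])
go((*(c+.045*ex),.0705),np.radians(9.2))
E
```

```text
time_s: 24.9
ee_pos: [0.4612, 0.0009, 0.2418]
tool_rot: [[-0.156, 0.988, 0.006], [0.988, 0.156, 0.002], [0.001, 0.007, -1.0]]
ft_force: [-0.3, 4.9, 5.6]
gripper_width: 0.0194
t 24.9 grasp [0.4623 0.0014 0.0708] jawyaw 9.0 zdown [ 0.006  0.002 -1.   ] F [-0.3  4.9  5.6] w 19.4 q [-0.26  0.06  2.05  0.    1.02 -0.42]
rows shift [-0.0994 -0.0021  0.0007] turn [ 0.0042 -0.0009 -0.0022] deg [ 0.4 -0.1 -0.2] dist mm 30
```

```bash
python3 -m crank '[[-0.02,-0.001,0.004,0,0,0,10],[-0.045,-0.001,0.004,0,0,0,10],[-0.07,-0.002,0.004,0,0,0,10],[-0.1,-0.002,0.004,0,0,0,10],[-0.107,-0.002,0.004,0,0,0,10]]' 55; python3 -m crank '[[-0.003,0,0.003,0,0,0,10],[-0.003,0,0.003,0,0,0,10],[-0.003,0,0.003,0,0,0,10]]' 55; python3 - <<'E'
from h import *
st()
d=snap('side')
cv2.imwrite('pics/c8.png',cv2.resize(np.array(d['pixels'])[170:290,210:370,::-1],(800,600)))
c=np.array([.4581,.0158]);ex=np.array([np.cos(np.radians(-80.8)),np.sin(np.radians(-80.8))])
go((*(c-.046*ex),.0705),np.radians(9.2))
E
```

```text
time_s: 25.4
ee_pos: [0.4662, -0.031, 0.2413]
tool_rot: [[-0.156, 0.988, 0.008], [0.988, 0.156, 0.004], [0.002, 0.008, -1.0]]
ft_force: [0.1, 4.9, 6.4]
gripper_width: 0.0196
time_s: 25.7
ee_pos: [0.4665, -0.0317, 0.241]
tool_rot: [[-0.155, 0.988, 0.008], [0.988, 0.155, 0.004], [0.003, 0.008, -1.0]]
ft_force: [-2.2, 2.8, 7.2]
gripper_width: 0.0198
t 25.7 grasp [ 0.4678 -0.0309  0.07  ] jawyaw 8.94 zdown [ 0.008  0.004 -1.   ] F [-2.2  2.8  7.2] w 19.8 q [-0.33  0.08  2.03  0.01  1.02 -0.49]
rows shift [ 0.3139 -0.0038 -0.0009] turn [ 0.0052 -0.002  -0.0029] deg [ 0.5 -0.2 -0.3] dist mm 94
```

View pics/c8.png

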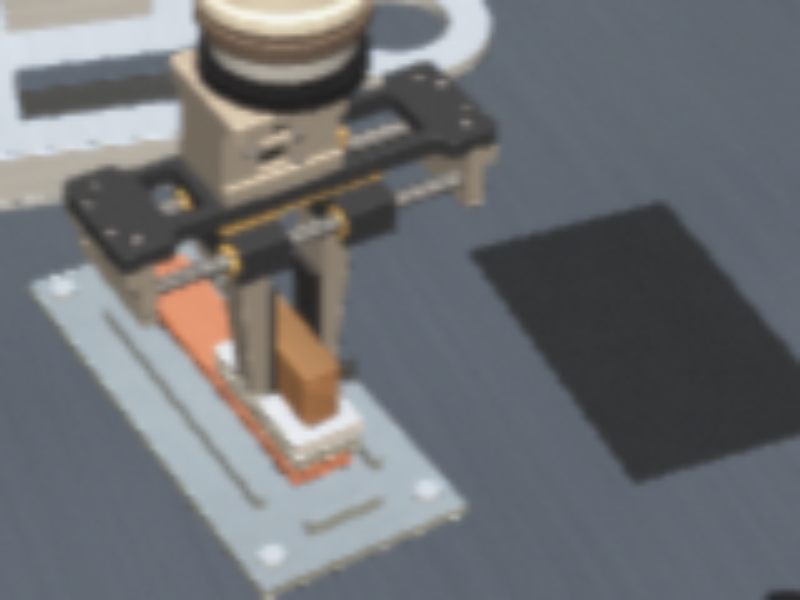

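The block lies lengthwise on the bar near the far end, with its front sole corners at crop (300,445) and (362,420). I'll go a little further for margin and check the block's centre from those corners.

```bash
python3 -m crank '[[-0.012,-0.001,0.002,0.004,0,0,10],[-0.02,-0.001,0.002,0.004,0,0,10],[-0.02,-0.001,0.002,0.004,0,0,10]]' 55; python3 - <<'E'
from h import *
st()
d=snap('side')
c=np.array([.4581,.0158]);ex=np.array([np.cos(np.radians(-80.8)),np.sin(np.radians(-80.8))]);ey=np.array([-ex[1],ex[0]])
for p in((300,445),(362,420)):
    P=ray(d,p[0]/5+210-.4,p[1]/5+170-.4,.0465)[:2]-c;print('before push: corner base xy',P@ex,P@ey)
go((*(c-.048*ex),.0705),np.radians(9.2))
E
```

```text
time_s: 26.05
ee_pos: [0.4676, -0.0375, 0.2411]
tool_rot: [[-0.155, 0.988, 0.003], [0.988, 0.155, 0.004], [0.004, 0.003, -1.0]]
ft_force: [0.5, 2.7, 7.6]
gripper_width: 0.0197
t 26.05 grasp [ 0.468  -0.0367  0.0701] jawyaw 8.92 zdown [ 0.003  0.004 -1.   ] F [0.5 2.7 7.6] w 19.7 q [-0.34  0.09  2.03  0.01  1.03 -0.5 ]
before push: corner base xy 0.08865179529403487 -0.013292653832680917
before push: corner base xy 0.08849700816415927 0.020107264854713088
rows shift [ 0.3402 -0.0045 -0.    ] turn [ 0.002  -0.0022 -0.003 ] deg [ 0.2 -0.2 -0.3] dist mm 102
```

The centre was at x = +48 mm before the push, with no slip in the grip. Now the return stroke.

```bash
python3 -m crank '[[0.02,0,0.003,0,0,0,10],[0.045,-0.001,0.003,0,0,0,10],[0.07,-0.001,0.003,0,0,0,10],[0.095,-0.001,0.003,0,0,0,10],[0.12,-0.002,0.003,0,0,0,10]]' 55; python3 - <<'E'
from h import *
st()
c=np.array([.4581,.0158]);ex=np.array([np.cos(np.radians(-80.8)),np.sin(np.radians(-80.8))])
go((*(c-.048*ex),.0705),np.radians(9.2))
E
```

```text
time_s: 26.6
ee_pos: [0.4626, -0.0027, 0.2418]
tool_rot: [[-0.156, 0.988, 0.006], [0.988, 0.156, 0.001], [-0.0, 0.007, -1.0]]
ft_force: [0.6, -4.4, 6.0]
gripper_width: 0.0194
t 26.6 grasp [ 0.4637 -0.0026  0.0708] jawyaw 8.96 zdown [ 0.006  0.001 -1.   ] F [ 0.6 -4.4  6. ] w 19.4 q [-0.27  0.07  2.05  0.    1.02 -0.43]
rows shift [ 0.2232 -0.0057  0.001 ] turn [ 0.0041  0.0003 -0.0026] deg [ 0.4  0.  -0.2] dist mm 67
```

```bash
python3 -m crank '[[0.02,-0.001,0.004,0,0,0,10],[0.045,-0.001,0.004,0,0,0,10],[0.07,-0.002,0.004,0,0,0,10],[0.095,-0.003,0.004,0,0,0,10],[0.12,-0.003,0.004,0,0,0,10]]' 55; python3 - <<'E'
from h import *
st()
c=np.array([.4581,.0158]);ex=np.array([np.cos(np.radians(-80.8)),np.sin(np.radians(-80.8))])
go((*(c-.050*ex),.0705),np.radians(9.2))
E
```

```text
time_s: 27.1
ee_pos: [0.4571, 0.0322, 0.242]
tool_rot: [[-0.156, 0.988, 0.01], [0.988, 0.156, -0.002], [-0.004, 0.01, -1.0]]
ft_force: [1.2, -5.0, 5.9]
gripper_width: 0.0198
t 27.1 grasp [0.4589 0.0318 0.071 ] jawyaw 8.99 zdown [ 0.01  -0.002 -1.   ] F [ 1.2 -5.   5.9] w 19.8 q [-0.19  0.06  2.06 -0.    1.02 -0.35]
rows shift [ 0.1123 -0.006   0.001 ] turn [ 0.0062  0.0024 -0.0023] deg [ 0.6  0.2 -0.2] dist mm 34
```

```bash
python3 -m crank '[[0.02,-0.001,0.004,0,0,0,10],[0.045,-0.002,0.005,0,0,0,10],[0.07,-0.003,0.005,0,0,0,10],[0.095,-0.004,0.005,0,0,0,10],[0.112,-0.005,0.005,0,0,0,10]]' 55; python3 -m crank '[[0.003,0,0.004,0.004,0,0,10],[0.003,0,0.004,0.004,0,0,10],[0.003,0,0.004,0.004,0,0,10]]'; python3 - <<'E'
from h import *
st()
d=snap('side')
c=np.array([.4581,.0158]);ex=np.array([np.cos(np.radians(-80.8)),np.sin(np.radians(-80.8))])
s=ctrl.get_state();R=np.array(s['tool_rot']);p=np.array(s['ee_pos'])+.171*R[:,2];print('base x of grasp',(p[:2]-c)@ex)
cv2.imwrite('pics/c9.png',cv2.resize(np.array(d['pixels'])[170:290,210:370,::-1],(800,600)))
go((*(c-.048*ex),.12),np.radians(9.2))
E
```

```text
time_s: 27.6
ee_pos: [0.4516, 0.0647, 0.2417]
tool_rot: [[-0.157, 0.987, 0.014], [0.988, 0.157, -0.005], [-0.007, 0.013, -1.0]]
ft_force: [1.7, -4.6, 6.7]
gripper_width: 0.0198
time_s: 27.9
ee_pos: [0.4522, 0.0655, 0.2416]
tool_rot: [[-0.157, 0.988, 0.011], [0.988, 0.157, -0.006], [-0.008, 0.009, -1.0]]
ft_force: [0.4, -1.1, 7.1]
gripper_width: 0.0198
t 27.9 grasp [0.454  0.0644 0.0706] jawyaw 9.05 zdown [ 0.011 -0.006 -1.   ] F [ 0.4 -1.1  7.1] w 19.8 q [-0.12  0.05  2.06 -0.01  1.02 -0.28]
base x of grasp -0.04863001969736146
rows shift [-0.0078 -0.0056 -0.1648] turn [ 0.006   0.0049 -0.0018] deg [ 0.5  0.4 -0.2] dist mm 50
```

View pics/c9.png

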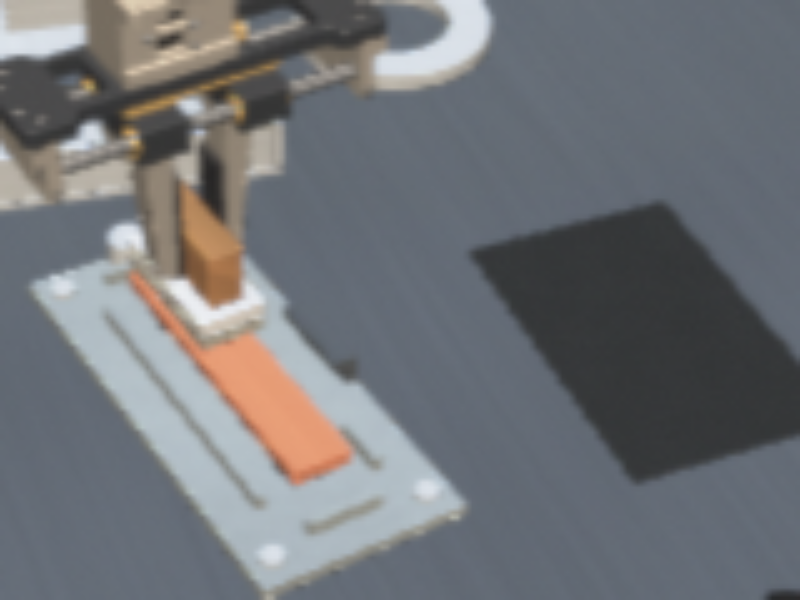

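```bash
python3 - <<'E'
from h import *
d=snap('side')
c=np.array([.4581,.0158]);ex=np.array([np.cos(np.radians(-80.8)),np.sin(np.radians(-80.8))]);ey=np.array([-ex[1],ex[0]])
for p in((207,325),(265,297)):
    P=ray(d,p[0]/5+210-.4,p[1]/5+170-.4,.0465)[:2]-c;print('corner base xy',P@ex,P@ey)
E
```

```text
corner base xy -0.00711728609592012 -0.01052578764937513
corner base xy -0.011594384217486691 0.024357658960207727
```

The centre is at x = -49 mm, y = +7 mm, inside the limits. I'll lift and return the block to the mat.

```bash
python3 -m crank '[[0,0,-0.04,0.006,0.004,0,10],[0,0,-0.12,0.006,0.004,0,10],[0,0,-0.2,0.006,0.004,0,10],[0,0,-0.2,0.006,0.004,0,10]]' 50; python3 - <<'E'
from h import *
st();go((.6693,.0,.1),np.radians(1.3))
E
```

```text
time_s: 28.4
ee_pos: [0.4526, 0.0657, 0.3039]
tool_rot: [[-0.157, 0.988, 0.006], [0.988, 0.157, -0.002], [-0.003, 0.005, -1.0]]
ft_force: [1.3, 0.8, -0.8]
gripper_width: 0.0197
t 28.4 grasp [0.4535 0.0653 0.1329] jawyaw 9.04 zdown [ 0.006 -0.002 -1.   ] F [ 1.3  0.8 -0.8] w 19.7 q [-0.12 -0.05  2.02 -0.    1.16 -0.28]
rows shift [-0.3295  0.6785  0.114 ] turn [0.0034 0.0017 0.086 ] deg [0.3 0.2 7.7] dist mm 229
```

```bash
python3 -m crank '[[-0.07,0.13,0,0,0,0.02,10],[-0.13,0.27,0,0,0,0.04,10],[-0.2,0.41,0,0,0,0.086,10],[-0.27,0.55,0.02,0,0,0.086,10],[-0.33,0.678,0.04,0.003,0.002,0.086,10]]' 50;python3 -m crank '[[0,0,0,0,0,0,10],[0,0,0,0,0,0,10],[0,0,0,0,0,0,10]]'; python3 - <<'E'
from h import *
st();go((.6693,.0,.0455),np.radians(1.3))
E
```

```text
time_s: 28.9
ee_pos: [0.6703, -0.0009, 0.2903]
tool_rot: [[-0.022, 1.0, -0.002], [1.0, 0.022, 0.001], [0.001, -0.002, -1.0]]
ft_force: [-0.4, 0.3, -1.8]
gripper_width: 0.0197
time_s: 29.2
ee_pos: [0.6692, -0.0005, 0.2888]
tool_rot: [[-0.023, 1.0, -0.005], [1.0, 0.023, 0.001], [0.001, -0.005, -1.0]]
ft_force: [-0.4, -0.2, -2.6]
gripper_width: 0.0199
t 29.2 grasp [ 6.683e-01 -3.000e-04  1.178e-01] jawyaw 1.29 zdown [-0.005  0.001 -1.   ] F [-0.4 -0.2 -2.6] w 19.9 q [-0.18  0.5   1.41  0.    1.24 -0.2 ]
rows shift [0.0014 0.0017 0.241 ] turn [-0.003  -0.0009 -0.0001] deg [-0.3 -0.1 -0. ] dist mm 72
```

```bash
python3 -m crank '[[0,0,0.08,-0.003,0,0,10],[0,0,0.15,-0.003,0,0,10],[0,0,0.2,-0.003,0,0,10],[0,0,0.225,-0.003,0,0,10],[0,0,0.235,-0.003,0,0,10]]' 50;python3 -m crank '[[0,0,0.004,0,0,0,10],[0,0,0.007,0,0,0,10],[0,0,0.007,0,0,0,10]]'; python3 - <<'E'
from h import *
st()
E
```

```text
time_s: 29.7
ee_pos: [0.6683, -0.0001, 0.2179]
tool_rot: [[-0.023, 1.0, -0.001], [1.0, 0.023, 0.002], [0.002, -0.001, -1.0]]
ft_force: [-0.1, -0.3, -2.6]
gripper_width: 0.0197
time_s: 30.0
ee_pos: [0.6687, -0.0002, 0.2166]
tool_rot: [[-0.023, 1.0, 0.001], [1.0, 0.023, 0.001], [0.001, 0.001, -1.0]]
ft_force: [0.3, -0.3, -2.3]
gripper_width: 0.0195
t 30.0 grasp [0.6687 0.     0.0456] jawyaw 1.31 zdown [ 0.001  0.001 -1.   ] F [ 0.3 -0.3 -2.3] w 19.5 q [-0.18  0.58  1.44  0.    1.11 -0.2 ]
```

```bash
python3 -m crank '[[0,0,0.004,0,0,0,10],[0,0,0.006,0,0,0,10],[0,0,0.006,0,0,0,10]]' 50;python3 -m crank '[[0,0,0,0,0,0,22],[0,0,0,0,0,0,26],[0,0,0,0,0,0,45],[0,0,0,0,0,0,60],[0,0,0,0,0,0,60]]';python3 -m crank '[[0,0,-0.08,0,0,0,60],[0,0,-0.2,0,0,0,60],[0,0,-0.35,0,0,0,60],[0,0,-0.5,0,0,0,60],[0,0,-0.6,0,0,0,60]]'; python3 -m crank '[[0,-0.12,0,0,0,0,60],[0,-0.25,0,0,0,0,60],[0,-0.4,0,0,0,0,60],[0,-0.55,0,0,0,0,60],[0,-0.7,0,0,0,0,60]]'; python3 -m crank '[[0,0,0,0,0,0,60],[0,0,0,0,0,0,60],[0,0,0,0,0,0,60]]'; python3 - <<'E'
from h import *
st()
d=snap('top','top3.png');d2=snap('side')
cv2.imwrite('pics/c10.png',np.hstack([cv2.resize(np.array(d['pixels'])[120:310,90:510,::-1],(500,226)),cv2.resize(np.array(d2['pixels'])[140:310,190:390,::-1],(266,226))]))
a=np.array(d['pixels']).astype(int);r,g,b=a[...,0],a[...,1],a[...,2];s=a.sum(2)
try:
    rect('grip',d,blob((r>b+50)&(r>90)&(g<140)&(np.arange(420)[:,None]<200),(292,168)),.055)
    rect('sole',d,blob(((s>480)|((r>b+50)&(r>90)))&(np.arange(420)[:,None]<200),(292,168)),.021)
except Exception as e: print(e)
E
```

```text
time_s: 30.3
ee_pos: [0.6689, -0.0002, 0.2153]
tool_rot: [[-0.023, 1.0, 0.001], [1.0, 0.023, 0.001], [0.001, 0.002, -1.0]]
ft_force: [-0.1, 1.3, -0.6]
gripper_width: 0.0192
time_s: 30.8
ee_pos: [0.6689, -0.0002, 0.2153]
tool_rot: [[-0.023, 1.0, 0.001], [1.0, 0.023, 0.001], [0.001, 0.001, -1.0]]
ft_force: [-0.9, 1.1, -0.0]
gripper_width: 0.0481
time_s: 31.3
ee_pos: [0.6689, -0.0004, 0.3997]
tool_rot: [[-0.023, 1.0, 0.006], [1.0, 0.023, 0.0], [0.0, 0.006, -1.0]]
ft_force: [0.4, -0.8, 1.3]
gripper_width: 0.0597
time_s: 31.8
ee_pos: [0.4572, -0.0051, 0.3981]
tool_rot: [[-0.023, 1.0, 0.006], [1.0, 0.023, 0.0], [-0.0, 0.006, -1.0]]
ft_force: [-0.1, -0.5, 1.6]
gripper_width: 0.0601
time_s: 32.1
ee_pos: [0.4582, -0.0054, 0.399]
tool_rot: [[-0.023, 1.0, 0.008], [1.0, 0.023, -0.0], [-0.001, 0.008, -1.0]]
ft_force: [0.3, -0.1, 0.1]
gripper_width: 0.0601
t 32.1 grasp [ 0.4596 -0.0054  0.228 ] jawyaw 1.32 zdown [ 0.008 -0.    -1.   ] F [ 0.3 -0.1  0.1] w 60.1 q [-0.28 -0.15  1.92  0.    1.37 -0.3 ]
grip c [667.2   1.9] box [19.1 66. ] long axis deg -88.7
sole c [668.2   2.2] box [34.4 80.2] long axis deg -88.7
```

View pics/c10.png

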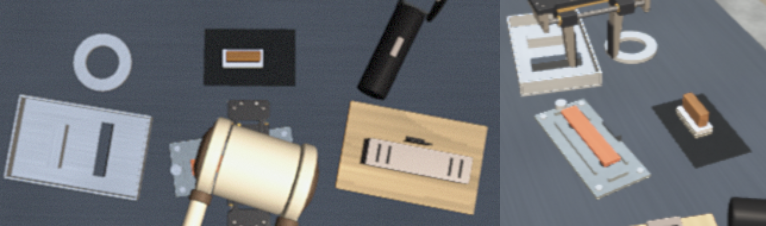

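The block is upright on the mat at crop (243,58), the cover is on the board at crop (417,160), the offcuts are in the tray and the bar is free. One last numeric check on the cover, then I'll hand in.

```bash
python3 - <<'E'
from h import *
d=snap('top')
f=lambda x,y:(x*420/500+90,y*190/226+120)
P=np.array([ray(d,*f(*p),.064)[:2] for p in((369,137),(474,153),(468,184),(364,167))])
print(P.mean(0)-[.477,-.3432],np.linalg.norm(P[0]-P[1]),np.linalg.norm(P[1]-P[2]))
ctrl.hand_in()
E
```

```text
[-0.00689761  0.00235459] 0.20298406870651045 0.060855292800233975
the job is handed in; nothing more can be done
```

The job is done and handed in at about 32 s of the 210 s allowed; the hand-in gives no verdict, so what follows rests on my own checks.

**What I did**
- **Offcuts:** only the tube and the square bar were present. I put both in the tray.
- **Cover:** I squeezed it to 54 mm, which means the tab was fully in, lifted it straight off and stood it on the board.
- **Rubbing:** one stroke from the stud end to the far end and back, with the block lengthwise along the bar.
- **Block:** I put it back on its mat and drew the arm clear of everything.

**Last checks**
- **Stroke position:** the block's centre reached about x = -49 mm at the stud end after the return. At the far end it measured +48 mm, before a last push of about 6 mm. It was about 3 mm off the middle line at the far end and 7 mm at the stud end.
- **Pressure:** contact was roughly 7.5 to 9.6 N, which puts the bar about 4 to 5 mm down. The force readings varied by about 1 N, and the sink is worked out from force and height, not read directly.
- **Final picture:** the cover is upright, about 7 mm from the board's centre. The block is upright on the mat at (0.668, 0.002), about 15 mm from the mat's centre. Both offcuts are in the tray, and the ring and grinder look unmoved, though I judged those two by eye only.
- **Disagreement:** the cover's width on the board came out as 61 mm instead of 52 mm. I picked those corners by hand on a small picture; the length (203 mm against 200) fits.

Nothing else failed, and I saw no grip slip.

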